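Slide the drilling template onto the jig's locating pin

TASK

Pick up the steel drilling template by its black tab and lay it in the slideway of the jig, back at the red end stop, so that its front half rests on top of the brass locating pin. Then slide it gently along the slideway, away from the red stop, feeling for the place where its hole drops over the pin: stop there without forcing it, and leave it lying flat and let go. Leave the thread spool, the brass weight and the brown bottle where they stand.

Things in the scene. Friction and masses are not known exactly. Their poses are not given: they have to be found in the camera images.
- template: loose steel plate, 70 (its x) x 160 (its y) x 6 mm, about 0.45 kg; origin at the centre of its underside. A black upright grip tab, 40 (x) x 14 (y) mm, centred at y = -8 mm, reaches from the plate's top up to z = 46 mm: grip it across its 14 mm, fingers closing along the plate's y
- template_hole (a point): centre of the template's oblong through hole, 19 (x) x 14 (y) mm, at the level of the plate's underside (at y = +20 mm of the template)
- jig: fixed plywood jig, lane lined with cork, 105 (its x) x 250 (y) mm, base 12 mm thick, y = -150 to +100; origin on the table below slide_mid. Aluminium rails 12 mm high along both sides leave a lane 75 mm wide about x = 0 for the template, which goes in with its own +y along the jig's +y and is slid towards +y. Its tab stands well above the rails
- red_stop (a point): foot of the inner face of the red end stop, 16 mm high, that closes the lane at its -y end; on the lane's floor and centre line, 142.5 mm from slide_mid. The +y end is open. Laid in with its tail 2 to 16 mm from the stop (hole 38 to 24 mm short of slide_mid), the template always has its front half on the pin and its tail on the floor, tilted about 3 degrees
- slide_mid (a point): point on the lane's floor, axes as the jig's. A fixed brass pin, 9 mm thick, 6 mm high, stands on the centre line between y = -15 and +15 mm of here, set anew each time, not measured. Free to sink, the template drops by its weight when its hole meets the pin, which then stops it; till then sliding takes only friction, under 7 N. Never push or press it on the jig with over 40 N
- spool: wooden spool of red thread, 65x47x42 mm, standing near the jig on the robot's side; leave alone; origin at the centre of its underside
- brass_weight: brass scale weight with a knob, 34x34x52 mm, standing on the robot's side; leave alone; origin at the centre of its underside
- brown_bottle: corked brown glass bottle, 36x36x84 mm, standing on the robot's side of the template; leave alone; origin at the centre of its underside

How it is judged (in metres and radians):
On the way:
1. the template lies in the slideway at the red-stop end (hole 21 to 45 mm short of the middle), its front resting on the pin (x of template_hole in the frame of slide_mid between -0.006 and 0.006 m and y of template_hole in the frame of slide_mid between -0.045 and -0.021 m and z of template_hole in the frame of slide_mid between 0.003 and 0.0085 m and angle between the y axis of template and the y axis of jig, either way round below 0.12 rad and contact force between template and jig above 1 N), for 0.2 s.
At the end, for the whole second after the job is handed in: The template lies flat on the floor of the slideway (underside at the hole within 2.5 mm of the floor, tilt under 0.02 rad), its hole over the pin (within 20 mm of the middle of the slideway and 6 mm of its centre line), at rest and let go (x of template_hole in the frame of slide_mid between -0.006 and 0.006 m and y of template_hole in the frame of slide_mid between -0.02 and 0.02 m and z of template_hole in the frame of slide_mid between -0.003 and 0.0025 m and angle between template's own z axis and vertical below 0.02 rad and linear speed of template below 0.01 m/s and contact force between template and jig above 1 N); the robot touches nothing.
It fails at once if the template is pressed or pushed against the jig or its pin with more than 40 N (contact force between template and jig above 40 N).
It fails at once if the spool, the brass weight or the brown bottle is moved more than 15 mm or tipped (distance of any of spool, brass_weight, brown_bottle from where it was at the start of the episode above 0.015 m or angle between any of spool, brass_weight, brown_bottle's own z axis and vertical above 0.3 rad).
It also fails if it takes over 54 s, if anything falls off the work surface, if the arm or the gripper's body presses on something with over 40 N, if the wrist force passes 120 N, or if a joint passes its speed limit or range.

ROBOT

A 6-joint arm with a two-finger parallel gripper is mounted at the origin on the work surface; the furniture and walls round the work are solid. World frame = base frame: x ahead of the robot, y to its left, z up, the work surface at z = 0. Lengths are in mm, angles in rad, forces in N, time in s.
With the tool pointing down it reaches from about 275 to 750 mm from the base axis. Payload 10.2 kg.
Tool frame: the origin (TCP) lies on the front face of the gripper's body, between the roots of the fingers; the fingertips stand 73 mm ahead of it and the grasp point (between the pads) lies 54 mm ahead of it; z points along the fingers, y is the line along which they close (so a half turn about z gives the same grasp; the last joint's range is limited). The gripper opens to 85 mm and grips with 20 to 120 N. Pads are 22 mm wide; open, the fingers measure 114 mm over their backs; the gripper's body (76 mm by 85 mm) begins 54 mm behind the grasp point. The pads swing forward as they close: fully open they stand 13 mm farther back than shut.
Start: joints at [-1.488, 0.313, 1.498, -0, 1.331, -0.223], TCP at [158.042, -500.654, 303.894] pointing down, gripper open.
Joint ranges: [-2.94, 2.94], [-0.97, 2.17], [0.19, 2.56], [-1.23, 4.37], [0.02, 3.11], [-2.88, 2.88]. Speed limits (rad/s): [2.39, 2.39, 3.01, 3.14, 3.14, 3.14].

INTERFACE

Orientations are given as a unit quaternion [w, x, y, z].
In Python, from rig import * gives the robot as it stands.
- The arm moves only by the tool step_arm, never from a script. Its argument "plan" is a list of rows, each an object with "offset": the shift along the tool's x, y, z in cm, a list of three; "rot": the turn, a rotation vector about the tool's x, y, z in degrees, a list of three; "gripper": the finger opening in cm, from 0 to 8.54. In form: [{"offset": [x, y, z], "rot": [wx, wy, wz], "gripper": gripper}, ...]. A call has 1 to 12 rows; each row is the pose to reach, as a shift and turn from the pose commanded when the call began, along the tool's axes at that moment; what a row does not reach only later rows make up. A row lasts 1/10 s, in which the tool goes at most 50 mm and 8.59 degrees, less where a joint would pass 70% of its speed; a pose out of reach is approached as far as the arm can. A call with a gripper value outside its range is refused whole. The fingers move at their own pace and stop on an object; "squeeze" is the grip in N (left out, the last holds). Time passes only in rows, so rows that repeat a pose let the fingers close. It gives the time, the measured TCP pose, the force, the opening and the grip force at its end, in the units of the state.
- sense(): the state, without advancing time (a new reading comes with each control period).
- capture(name): name is "scene" or "top" or "wrist"; returns a dict with "color" (384x512x3 uint8, red, green, blue), "depth" (384x512 float32, mm along the optical axis (not along the pixel's ray), 0 where there is no reading), "vertical_fov" (degrees; the focal length in pixels is half the picture's height over the tangent of half this angle, whatever the lens; pixels are square), "cx", "cy" (the principal point, pixels), "rvec" (rotation vector, rad) and "tvec" (3), from world to camera coordinates, as OpenCV has them; the wrist camera has in their place "mount" (4x4, takes a point from camera to tool coordinates, whose origin is the TCP and whose axes are the flange's). Camera axes: x right, y down, z forward; pixel columns grow to the right and rows downward; lengths in mm; the calibration is good to about 2 mm. The wrist camera is an equidistant fisheye: a pixel r from the principal point sees the ray r / f radians off the axis. A picture is of the moment at which its call begins: read the wrist's pose just before it.
- finish_job(): hands the job in; it is judged then, once.
The state is a dict: "time_s": time; "joints": joint angles; "dq": joint speeds; "tau": joint torques, N m; "eef_pos": TCP position; "ee_rot": TCP orientation; "force": force on the tool from outside, world axes, zero at the start; "wrist_torque": the same for the moment, N m; "grip_width": opening from 0.0 (shut) to 1.0 (fully open); "grip_force": force on a finger pad.
Only numpy, scipy, OpenCV 4.12 (cv2) and the standard library are available. Lean on these libraries where they do the work, as an engineer would, in place of code of your own. Each camera call takes 0.05 s, during which the arm holds its last target. There are 200 camera calls.

## Working session

There is one attempt and no reset: what is moved stays moved. The work goes in short steps, Python scripts to look and compute and a tool call to move; the robot and the scene stay as the last step left them, time stands still between calls to the robot, and variables do not carry over. Pictures are saved under pics/ and viewed, at most 10 in all, crops included, and the job is handed in when it is done.

Besides the shell and the picture viewer there is one more tool, called after "Emit:" as name(argument=value, ...) on one line, values as JSON. step_arm: Moves the arm, as the interface text tells. Its arguments: {"type":"object","properties":{"plan":{"type":"array"},"squeeze":{"type":"number"}},"required":["plan"]}

```bash
mkdir -p pics; ls; cat > h.py <<'E'
from rig import *
import numpy as np, cv2
from scipy.spatial.transform import Rotation as R
def cloud(c):
    d=c["depth"]; h,w=d.shape; f=h/2/np.tan(np.radians(c["vertical_fov"])/2)
    v,u=np.mgrid[:h,:w]
    P=np.stack([(u-c["cx"])/f*d,(v-c["cy"])/f*d,d],-1)
    M=cv2.Rodrigues(np.array(c["rvec"],float))[0]
    return (P-np.array(c["tvec"]).ravel())@M
def ray(c,u,v,z):
    f=c["color"].shape[0]/2/np.tan(np.radians(c["vertical_fov"])/2)
    M=cv2.Rodrigues(np.array(c["rvec"],float))[0]
    o=-M.T@np.array(c["tvec"]).ravel(); d=M.T@np.array([(u-c["cx"])/f,(v-c["cy"])/f,1])
    return o+d*(z-o[2])/d[2]
E
python3 - <<'E'
from h import *
import pickle
s=sense(); print(s)
for n in("scene","top"):
    c=capture(n); pickle.dump(c,open(n+".pkl","wb"))
    cv2.imwrite(f"pics/{n}.png",c["color"][:,:,::-1]); print(n,c["vertical_fov"],c["rvec"],c["tvec"])
E
```

```text
pics
{'time_s': 0.0, 'joints': array([-1.48839450e+00,  3.13457129e-01,  1.49847154e+00,  4.37508813e-07,
        1.33103543e+00, -2.23402994e-01]), 'dq': array([-0.0011363 ,  0.00080604, -0.00101663,  0.00012889, -0.00047927,
       -0.00127404]), 'tau': array([-9.18472360e-04, -4.12266111e+01, -2.59744012e+01, -2.57934053e-04,
        4.08306776e-03, -7.87425506e-06]), 'eef_pos': array([ 158.02854884, -500.46120049,  303.31840351]), 'ee_rot': array([-6.84006579e-04,  9.88332959e-01,  1.52307230e-01,  4.85159076e-05]), 'force': array([ 0.32134187, -1.30245896, -0.46017164]), 'wrist_torque': array([ 0.01437318, -0.06419768, -0.07990064]), 'grip_force': 0.0, 'grip_width': 1.0017775327706375}
scene 55.31079988954948 [ 2.01072303 -1.18969625  0.53435866] [-402.74926665  204.99661392  683.86322079]
top 44.63008306334451 [ 2.14762324 -2.16534688  0.17267342] [-221.56657906  440.55414069  877.86042008]
```

View pics/top.png

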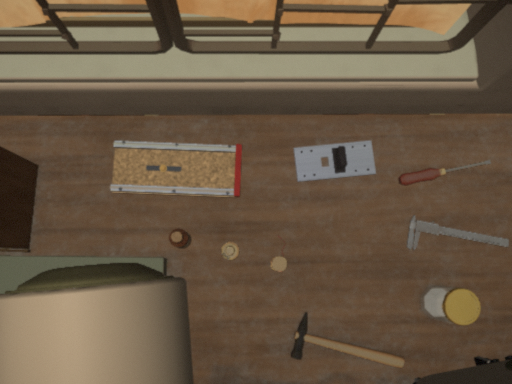

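View pics/scene.png

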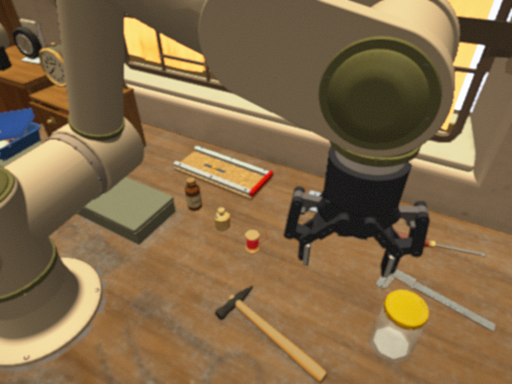

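The top view shows the jig at px (175,168) with the red stop at (238,170). The template is at (335,160), with the tab at (340,159) and the hole at (325,161), so its +y points image-left like the jig's. The bottle is at (180,238), the weight at (230,250) and the spool at (278,263). Next I'll measure the template and jig.

```bash
python3 - <<'E'
from h import *
import pickle
c=pickle.load(open("top.pkl","rb")); W=cloud(c); im=c["color"]; hsv=cv2.cvtColor(im,cv2.COLOR_RGB2HSV)
print("table z",np.median(W[300:330,200:280,2]), "ray",ray(c,340,160,0))
def show(n,m,z):
    k,l,st,ce=cv2.connectedComponentsWithStats(m.astype(np.uint8)); 
    for i in range(1,k):
        if st[i,4]<15: continue
        v,u=np.nonzero(l==i)
        P=np.array([ray(c,a,b,z)[:2] for a,b in zip(u,v)],np.float32)
        r=cv2.minAreaRect(P); b=cv2.boxPoints(r)
        print(n,st[i],"mean",P.mean(0).round(1),"rect",np.round(r[0],1),np.round(r[1],1),round(r[2],1),"z",np.percentile(W[l==i][:,2],[10,50,90]).round(1))
roi=lambda u0,u1,v0,v1:np.pad(np.ones((v1-v0,u1-u0),bool),((v0,384-v1),(u0,512-u1)))
sat=hsv[...,1].astype(int);val=hsv[...,2].astype(int)
print(im[150,310],im[160,340],im[161,325],im[146,180],im[168,200],im[170,239],im[168,174],im[165,280])
t=roi(285,385,130,190)
show("plate",t&(sat<60)&(val>110),6)
show("tab",t&(val<60),46)
j=roi(100,250,130,205)
show("red",j&((hsv[...,0]<8)|(hsv[...,0]>172))&(sat>170),28)
show("rail",j&(sat<60)&(val>110),24)
show("pin",roi(140,190,160,176)&(sat<90),18)
print("hgt obj",[W[v-8:v+8,u-8:u+8,2].max().round() for u,v in((180,238),(230,250),(278,263))],[ray(c,u,v,h).round() for u,v,h in((178,237,84),(230,250,52),(278,263,42))])
E
```

```text
table z 2.417343235072724 ray [ 525.46033787 -410.94706511    0.        ]
[101 100 103] [37 33 32] [98 80 64] [150 149 135] [129 104  71] [130  43  36] [68 69 69] [98 75 57]
plate [ 294  140   82   41 2205] mean [ 523.3 -397. ] rect [ 523.9 -398.3] [ 70.7 161.1] 5.3 z [ 6.1  8.2 10.3]
tab [333 147  13  25 274] mean [ 516.9 -399.5] rect [ 516.6 -399.8] [48.5 22.9] 4.8 z [11.  37.9 49.2]
red [235 144   7  52 237] mean [ 500.2 -200.8] rect [ 501.3 -201.1] [  9.6 103. ] 87.0 z [28.4 30.4 32.3]
rail [113 140 123  12 811] mean [551.2 -74. ] rect [551.5 -74.8] [243.3  14.3] 87.4 z [21.6 26.6 29.1]
rail [110 184 124  12 839] mean [463.1 -70.1] rect [462.9 -70.9] [242.3  14.3] 87.3 z [23.5 26.7 29.4]
pin [146 165  14   6  72] mean [507.9 -30.6] rect [508.1 -31.4] [25.8 10.2] 89.7 z [13.5 15.  17.3]
pin [167 166  15   6  79] mean [506.2 -74. ] rect [505.8 -74.2] [28.  10.2] 89.7 z [13.1 15.  17. ]
hgt obj [np.float64(935.0), np.float64(935.0), np.float64(935.0)] [array([365., -93.,  84.]), array([ 342., -186.,   52.]), array([ 317., -277.,   42.])]
```

Template: centre (524,-398), yaw +5.3°, with the measured 70.7x161 matching the given size. Jig: slide_mid is about (508,-53), yaw -2.65°, also consistent with its sizes. Next I'll move above the tab.

```bash
cat >> h.py <<'E'
def plan(pos,yaw,tilt=0):
    """yaw: angle (deg) of the part's x axis = tool x; tilt: deg about tool x, nose (+y world) up"""
    s=sense(); q=s["ee_rot"]; Rc=R.from_quat([q[1],q[2],q[3],q[0]])
    Rt=R.from_euler('z',yaw,degrees=True)*R.from_euler('x',180,degrees=True)*R.from_euler('x',tilt,degrees=True)
    print("t",round(s["time_s"],2),"at",s["eef_pos"].round(1),"F",s["force"].round(1),"w",round(s["grip_width"]*85.4,1),"gf",s["grip_force"])
    print("offset cm",(Rc.inv().apply(np.array(pos)-s["eef_pos"])/10).round(2),"rot deg",(Rc.inv()*Rt).as_rotvec(degrees=True).round(2))
E
python3 - <<'E'
from h import *
plan([524.6,-406.3,200],5.3)
E
```

```text
t 0.1 at [ 158.  -500.5  303.4] F [0.4 0.1 0.1] w 85.5 gf 0.0
offset cm [37.79  2.06 10.35] rot deg [-6.000e-02 -1.000e-02  1.222e+01]
```

Emit:
step_arm(plan=[{"offset": [37.8,2.05,4],"rot": [0,0,12.2],"gripper": 8.5},{"offset": [37.8,2.05,4],"rot": [0,0,12.2],"gripper": 8.5},{"offset": [37.8,2.05,4],"rot": [0,0,12.2],"gripper": 8.5},{"offset": [37.8,2.05,4],"rot": [0,0,12.2],"gripper": 8.5},{"offset": [37.8,2.05,4],"rot": [0,0,12.2],"gripper": 8.5},{"offset": [37.8,2.05,4],"rot": [0,0,12.2],"gripper": 8.5},{"offset": [37.8,2.05,4],"rot": [0,0,12.2],"gripper": 8.5},{"offset": [37.8,2.05,10.3],"rot": [0,0,12.2],"gripper": 6},{"offset": [37.8,2.05,10.3],"rot": [0,0,12.2],"gripper": 5},{"offset": [37.8,2.05,10.3],"rot": [0,0,12.2],"gripper": 5},{"offset": [37.8,2.05,10.3],"rot": [0,0,12.2],"gripper": 5},{"offset": [37.8,2.05,10.3],"rot": [0,0,12.2],"gripper": 5}])

```text
time_s: 1.3
eef_pos: [524.3, -407.3, 203.0]
ee_rot: [0.001, 0.999, 0.046, 0.001]
force: [-1.2, -0.5, -0.5]
grip_width: 0.582
grip_force: 0.0
```

```bash
cat >> h.py <<'E'
def wray(c,s,uv,z):
    """wrist pixels (N,2) -> world points on plane z"""
    uv=np.atleast_2d(np.asarray(uv,float)); f=c["color"].shape[0]/2/np.tan(np.radians(c["vertical_fov"])/2)
    d=uv-[c["cx"],c["cy"]]; r=np.hypot(*d.T)+1e-9; th=r/f
    D=np.c_[d*(np.sin(th)/r)[:,None],np.cos(th)]
    M=np.array(c["mount"]); q=s["ee_rot"]; Rc=R.from_quat([q[1],q[2],q[3],q[0]])
    o=Rc.apply(M[:3,3])+s["eef_pos"]; D=Rc.apply(D@M[:3,:3].T)
    return o+D*((z-o[2])/D[:,2])[:,None]
E
python3 - <<'E'
from h import *
import pickle
s=sense();c=capture("wrist"); pickle.dump((s,c),open("w1.pkl","wb")); cv2.imwrite("pics/w1.png",c["color"][:,:,::-1]); print(c["mount"],c["vertical_fov"])
E
```

```text
[[-9.23998479e-04 -9.64494450e-01 -2.64101498e-01  6.62355850e+01]
 [ 9.99999470e-01 -1.01128624e-03  1.94553907e-04  8.35264684e-01]
 [-4.54728375e-04 -2.64101178e-01  9.64494873e-01 -7.08332196e+01]
 [ 0.00000000e+00  0.00000000e+00  0.00000000e+00  1.00000000e+00]] 65.70646984690485
```

View pics/w1.png

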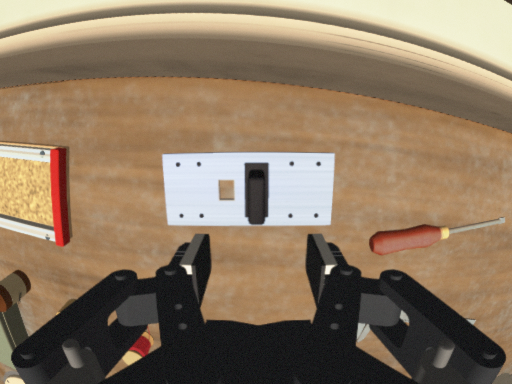

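The wrist view shows the plate from (163,153) to (335,226), with the tab at (257,193) between the fingers and the hole at (227,189). I'll measure the plate rectangle from it.

```bash
python3 - <<'E'
from h import *
import pickle
s,c=pickle.load(open("w1.pkl","rb")); im=c["color"]; hsv=cv2.cvtColor(im,cv2.COLOR_RGB2HSV)
m=np.zeros((384,512),np.uint8); m[145:232,150:345]=1
p=m&(hsv[...,1]<70)&(hsv[...,2]>130)
k,l,st,ce=cv2.connectedComponentsWithStats(p); i=1+np.argmax(st[1:,4]); v,u=np.nonzero(l==i)
r=cv2.minAreaRect(wray(c,s,np.c_[u,v],6)[:,:2].astype(np.float32)); print(st[i],r)
t=m&(hsv[...,2]<70); k,l,st,ce=cv2.connectedComponentsWithStats(t); i=1+np.argmax(st[1:,4]); print(st[i])
a=np.radians(r[2]); a=a-np.pi/2 if r[2]>45 else a
ctr=np.array(r[0]); tab=ctr-8*np.array([-np.sin(a),np.cos(a)]); print("yaw",np.degrees(a),"tab",tab)
plan([*tab,90],np.degrees(a))
E
```

```text
[  162   151   173    76 10850] ((523.589111328125, -399.1993408203125), (72.19648742675781, 162.28192138671875), 5.221526622772217)
[ 246  164   22   60 1214]
yaw 5.221526622772217 tab [ 524.31716523 -407.16614303]
t 1.35 at [ 524.3 -407.3  203. ] F [-0.  -0.   0.6] w 49.9 gf 0.0
offset cm [-1.00e-02 -4.00e-02  1.13e+01] rot deg [ 0.14 -0.1   0.04]
```

Emit:
step_arm(plan=[{"offset": [0,0,4],"rot": [0,0,0],"gripper": 5},{"offset": [0,0,8],"rot": [0,0,0],"gripper": 5},{"offset": [0,0,10],"rot": [0,0,0],"gripper": 5},{"offset": [0,0,11.5],"rot": [0,0,0],"gripper": 5},{"offset": [0,0,11.5],"rot": [0,0,0],"gripper": 5},{"offset": [0,0,11.5],"rot": [0,0,0],"gripper": 2.5},{"offset": [0,0,11.5],"rot": [0,0,0],"gripper": 1},{"offset": [0,0,11.5],"rot": [0,0,0],"gripper": 1},{"offset": [0,0,11.5],"rot": [0,0,0],"gripper": 1},{"offset": [0,0,11.5],"rot": [0,0,0],"gripper": 1},{"offset": [0,0,11.5],"rot": [0,0,0],"gripper": 1},{"offset": [0,0,11.5],"rot": [0,0,0],"gripper": 1}], squeeze=60)

```text
time_s: 2.55
eef_pos: [525.1, -406.9, 87.7]
ee_rot: [0.001, 0.999, 0.046, 0.001]
force: [-0.5, -0.4, 6.5]
grip_width: 0.158
grip_force: 60.2
```

```bash
python3 - <<'E'
from h import *
plan([505,-112,190],-2.65)
E
```

```text
t 2.55 at [ 525.1 -406.9   87.7] F [-0.5 -0.4  6.5] w 13.5 gf 60.22063136100769
offset cm [  0.75 -29.53 -10.29] rot deg [ 0.12 -0.1   7.97]
```

Emit:
step_arm(plan=[{"offset": [0,0,-3],"rot": [0,0,0],"gripper": 1},{"offset": [0,0,-7],"rot": [0,0,0],"gripper": 1},{"offset": [0,0,-10.3],"rot": [0,0,0],"gripper": 1},{"offset": [0.1,-4,-10.3],"rot": [0,0,1],"gripper": 1},{"offset": [0.2,-8,-10.3],"rot": [0,0,2],"gripper": 1},{"offset": [0.3,-12,-10.3],"rot": [0,0,3],"gripper": 1},{"offset": [0.4,-16,-10.3],"rot": [0,0,4],"gripper": 1},{"offset": [0.5,-20,-10.3],"rot": [0,0,5],"gripper": 1},{"offset": [0.6,-24,-10.3],"rot": [0,0,6.5],"gripper": 1},{"offset": [0.75,-27.5,-10.3],"rot": [0,0,8],"gripper": 1},{"offset": [0.75,-29.5,-10.3],"rot": [0,0,8],"gripper": 1},{"offset": [0.75,-29.5,-10.3],"rot": [0,0,8],"gripper": 1}])

```text
time_s: 3.75
eef_pos: [504.4, -109.6, 189.2]
ee_rot: [-0.0, 1.0, -0.022, -0.0]
force: [0.1, -0.7, -3.9]
grip_width: 0.153
grip_force: 59.8
```

```bash
python3 - <<'E'
from h import *
import pickle
s=sense();c=capture("wrist"); pickle.dump((s,c),open("w2.pkl","wb")); cv2.imwrite("pics/w2.png",c["color"][:,:,::-1]); t=capture("top"); pickle.dump(t,open("t2.pkl","wb"))
b=cv2.resize(t["color"][120:260,80:280],None,fx=3,fy=3); cv2.imwrite("pics/t2.png",b[:,:,::-1])
print(s["eef_pos"],s["force"],s["ee_rot"],s["grip_width"])
E
```

```text
[ 504.40428955 -109.62821525  189.15044349] [ 0.14384312 -0.73701114 -3.94603027] [-2.73344000e-04  9.99760263e-01 -2.18927625e-02 -2.20235517e-04] 0.15311794977057203
```

View pics/w2.png

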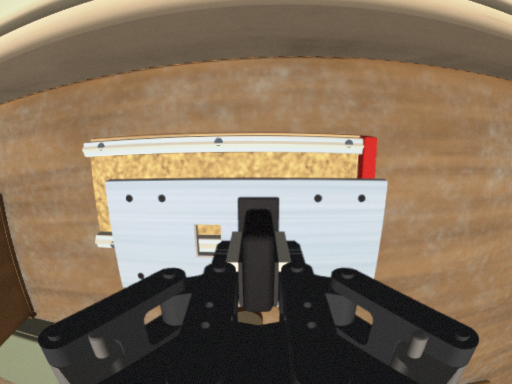

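View pics/t2.png

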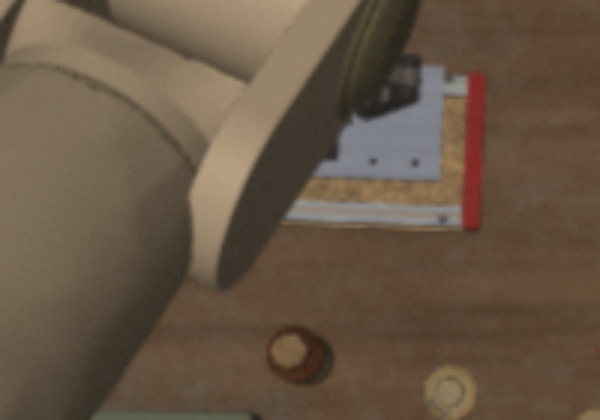

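The wrist view shows the far rail from (85,148) to (363,144), the red stop at (369,158), the plate's far edge at row 180 and its tail at about column 385. The top view is mostly hidden by the arm, apart from the plate's tail and the red stop at crop (475,150). I'll measure the rail, stop and plate edges in the wrist view.

```bash
python3 - <<'E'
from h import *
import pickle
s,c=pickle.load(open("w2.pkl","rb")); im=c["color"]; hsv=cv2.cvtColor(im,cv2.COLOR_RGB2HSV)
yd=np.array([np.sin(np.radians(2.65)),np.cos(np.radians(2.65))]); xd=np.array([yd[1],-yd[0]])
mid=np.array([508.,-53.])
S,V=hsv[...,1].astype(int),hsv[...,2].astype(int)
def comp(m,r):
    z=np.zeros((384,512),np.uint8); z[r[0]:r[1],r[2]:r[3]]=m[r[0]:r[1],r[2]:r[3]]
    k,l,st,_=cv2.connectedComponentsWithStats(z); i=1+np.argmax(st[1:,4]); print(st[i]); v,u=np.nonzero(l==i); return np.c_[u,v]
q=comp((S<70)&(V>150),(130,165,80,366)); P=wray(c,s,q,24)[:,:2]; r=cv2.minAreaRect(P.astype(np.float32)); print("rail",r, "jig x range",np.percentile((P-mid)@xd,[1,99]),"y",np.percentile((P-mid)@yd,[0.5,99.5]))
q=comp(((hsv[...,0]<8)|(hsv[...,0]>172))&(S>170),(130,182,350,385)); q=q[q[:,1]<165];P=wray(c,s,q,28)[:,:2]; print("red jig x",((P-mid)@xd).max(),"y",np.percentile((P-mid)@yd,[2,50,98]))
# plate
zt=s["eef_pos"][2]-87.7+6
q=comp((S<70)&(V>130),(172,300,95,400)); P=wray(c,s,q,zt)[:,:2]
print("plate jig x max",np.percentile((P-mid)@xd,99.8),"y",np.percentile((P-mid)@yd,[0.2,99.8]),"eef jig",(s["eef_pos"][:2]-mid)@np.c_[xd,yd])
# far edge line angle
E=[];
for u in range(120,380,10):
    v=q[q[:,0]==u][:,1]; E.append((u,v.min()))
e=wray(c,s,E,zt)[:,:2]; f=cv2.fitLine(e.astype(np.float32),cv2.DIST_HUBER,0,.01,.01).ravel(); print("edge dir",np.degrees(np.arctan2(f[1],f[0])))
E
```

```text
[  82  136  282   21 4361]
rail ((551.543212890625, -76.85192108154297), (245.2129669189453, 13.458587646484375), 87.31201171875) jig x range [38.13579065 51.02266689] y [-142.68475191   98.00899888]
[358 136  19  42 625]
red jig x 53.12445298798825 y [-154.60902048 -148.17312747 -140.37759904]
[   95   179   293   109 20249]
plate jig x max 33.26502750343802 y [-130.02927213   41.9383315 ] eef jig [ -0.97367457 -56.73390391]
edge dir 87.50197
```

```bash
python3 - <<'E'
from h import *
yd=np.array([np.sin(np.radians(2.65)),np.cos(np.radians(2.65))]); xd=np.array([yd[1],-yd[0]])
p=np.array([508.,-53.])+.5*xd-64.7*yd
plan([*p,114],-2.65,2.6)
E
```

```text
t 3.85 at [ 504.9 -112.1  189.2] F [ 0.1 -0.6 -2.6] w 13.5 gf 59.77149188518524
offset cm [0.08 0.55 7.52] rot deg [ 2.63 -0.03  0.02]
```

Emit:
step_arm(plan=[{"offset": [0.1,0.55,2],"rot": [1.3,0,0],"gripper": 1},{"offset": [0.1,0.55,4],"rot": [2.6,0,0],"gripper": 1},{"offset": [0.1,0.55,5.5],"rot": [2.6,0,0],"gripper": 1},{"offset": [0.1,0.55,6],"rot": [2.6,0,0],"gripper": 1},{"offset": [0.1,0.55,6],"rot": [2.6,0,0],"gripper": 1},{"offset": [0.1,0.55,6],"rot": [2.6,0,0],"gripper": 1},{"offset": [0.1,0.55,6],"rot": [2.6,0,0],"gripper": 1}])

```text
time_s: 4.55
eef_pos: [505.9, -117.8, 129.7]
ee_rot: [-0.022, 0.999, -0.023, 0.001]
force: [0.0, -0.1, -2.5]
grip_width: 0.152
grip_force: 59.6
```

```bash
python3 - <<'E'
from h import *
import pickle
yd=np.array([np.sin(np.radians(2.65)),np.cos(np.radians(2.65))]); xd=np.array([yd[1],-yd[0]])
mid=np.array([508.,-53.]);p=mid+.5*xd-64.7*yd
plan([*p,103],-2.65,2.6)
s=sense();c=capture("wrist"); pickle.dump((s,c),open("w3.pkl","wb")); cv2.imwrite("pics/w3.png",c["color"][:,:,::-1])
E
```

```text
t 4.55 at [ 505.9 -117.8  129.7] F [ 0.  -0.1 -2.5] w 13.0 gf 59.596710205078125
offset cm [-0.04  0.11  2.67] rot deg [ 0.04 -0.08 -0.03]
```

View pics/w3.png

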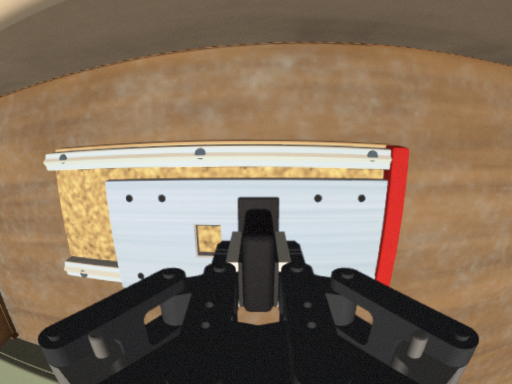

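The plate now hangs parallel inside the rails. Its far edge is at row 180 and the rail's inner edge is at about row 168. The tail at column 386 sits just short of the red stop. I'll do one lateral check before lowering.

```bash
python3 - <<'E'
from h import *
import pickle
s,c=pickle.load(open("w3.pkl","rb")); im=c["color"]; g=cv2.cvtColor(im,cv2.COLOR_RGB2HSV)
S=g[...,1].astype(int);V=g[...,2].astype(int)
yd=np.array([np.sin(np.radians(2.65)),np.cos(np.radians(2.65))]); xd=np.array([yd[1],-yd[0]]); mid=np.array([508.,-53.])
J=lambda p,z:((wray(c,s,[p],z)[0,:2]-mid)@np.c_[xd,yd]).round(1)
for u in(150,200,300,350):
    w=((S<75)&(V>130))[:,u]; rows=np.nonzero(w[135:200])[0]+135; 
    gaps=np.split(rows,np.nonzero(np.diff(rows)>2)[0]+1); rail=[q for q in gaps if len(q)>5]
    print(u,[(q[0],q[-1]) for q in rail],"rail in/out",J((u,rail[0][-1]+.5),24),J((u,rail[0][0]-.5),24))
    e=rail[1][0]-.5; 
    y=J((u,e),45)[1]; zt=129.7-87.7+6+ (y+60.5)*np.sin(np.radians(2.6)); print("   plate edge",J((u,e),zt),round(zt,1))
w=((S<75)&(V>130))[190]; print("row190 plate cols",np.nonzero(w)[0][[0,-1]],"tail",J((np.nonzero(w)[0][-1]+.5,190),45))
E
```

```text
150 [(np.int64(146), np.int64(167)), (np.int64(181), np.int64(199))] rail in/out [37.7  8.1] [51.9  7.2]
   plate edge [34.9 -2.9] 50.7
200 [(np.int64(155), np.int64(166)), (np.int64(180), np.int64(199))] rail in/out [ 37.9 -25.4] [ 45.4 -25.7]
   plate edge [ 35.1 -31.3] 49.4
300 [(np.int64(146), np.int64(167)), (np.int64(180), np.int64(199))] rail in/out [ 37.6 -86.4] [ 50.9 -86.1]
   plate edge [ 35.  -84.3] 46.9
350 [(np.int64(146), np.int64(168)), (np.int64(180), np.int64(199))] rail in/out [  37.6 -117.5] [  51.8 -116.8]
   plate edge [  35.2 -112. ] 45.7
row190 plate cols [106 386] tail [  29.5 -134.5]
```

Emit:
step_arm(plan=[{"offset": [0,0,0.6],"rot": [0,0,0],"gripper": 1},{"offset": [0,0,1.2],"rot": [0,0,0],"gripper": 1},{"offset": [0,0,1.7],"rot": [0,0,0],"gripper": 1},{"offset": [0,0,2.0],"rot": [0,0,0],"gripper": 1},{"offset": [0,0,2.2],"rot": [0,0,0],"gripper": 1},{"offset": [0,0,2.3],"rot": [0,0,0],"gripper": 1},{"offset": [0,0,2.35],"rot": [0,0,0],"gripper": 1},{"offset": [0,0,2.4],"rot": [0,0,0],"gripper": 1},{"offset": [0,0,2.4],"rot": [0,0,0],"gripper": 1},{"offset": [0,0,2.4],"rot": [0,0,0],"gripper": 1}])

```text
time_s: 5.6
eef_pos: [505.6, -116.5, 105.0]
ee_rot: [-0.023, 0.999, -0.023, 0.001]
force: [0.3, 0.0, -3.9]
grip_width: 0.155
grip_force: 59.8
```

Emit:
step_arm(plan=[{"offset": [0,0,0.05],"rot": [0,0,0],"gripper": 1},{"offset": [0,0,0.1],"rot": [0,0,0],"gripper": 1},{"offset": [0,0,0.1],"rot": [0,0,0],"gripper": 1},{"offset": [0,0,0.1],"rot": [0,0,0],"gripper": 1}])

```text
time_s: 6.0
eef_pos: [505.6, -116.4, 103.9]
ee_rot: [-0.023, 0.999, -0.023, 0.0]
force: [-0.2, 0.2, -3.1]
grip_width: 0.157
grip_force: 59.8
```

Emit:
step_arm(plan=[{"offset": [0,0,0.05],"rot": [0,0,0],"gripper": 1},{"offset": [0,0,0.1],"rot": [0,0,0],"gripper": 1},{"offset": [0,0,0.1],"rot": [0,0,0],"gripper": 1},{"offset": [0,0,0.1],"rot": [0,0,0],"gripper": 1}])

```text
time_s: 6.4
eef_pos: [505.6, -116.3, 103.0]
ee_rot: [-0.023, 0.999, -0.023, 0.001]
force: [0.1, -0.7, -3.3]
grip_width: 0.15
grip_force: 59.9
```

Emit:
step_arm(plan=[{"offset": [0,0,0.05],"rot": [0,0,0],"gripper": 1},{"offset": [0,0,0.08],"rot": [0,0,0],"gripper": 1},{"offset": [0,0,0.08],"rot": [0,0,0],"gripper": 1},{"offset": [0,0,0.08],"rot": [0,0,0],"gripper": 1}])

```text
time_s: 6.8
eef_pos: [505.6, -116.3, 102.8]
ee_rot: [-0.023, 0.999, -0.023, 0.001]
force: [-3.6, 1.6, 5.5]
grip_width: 0.155
grip_force: 61.3
```

Contact is felt, with the z force going from -3 to +5.5 N. I'll let go, opening only a little.

Emit:
step_arm(plan=[{"offset": [0,0,0],"rot": [0,0,0],"gripper": 1.6},{"offset": [0,0,0],"rot": [0,0,0],"gripper": 2.2},{"offset": [0,0,0],"rot": [0,0,0],"gripper": 2.2},{"offset": [0,0,0],"rot": [0,0,0],"gripper": 2.2},{"offset": [0,0,0],"rot": [0,0,0],"gripper": 2.2},{"offset": [0,0,0],"rot": [0,0,0],"gripper": 2.2}], squeeze=20)

```text
time_s: 7.4
eef_pos: [505.6, -116.3, 102.1]
ee_rot: [-0.023, 0.999, -0.023, 0.001]
force: [0.1, 1.1, 0.6]
grip_width: 0.257
grip_force: 0.0
```

```bash
python3 - <<'E'
from h import *
import pickle
s=sense();c=capture("wrist"); pickle.dump((s,c),open("w4.pkl","wb")); cv2.imwrite("pics/w4.png",c["color"][:,:,::-1])
print(s["force"],s["wrist_torque"],s["eef_pos"],s["grip_width"]*85.4)
E
```

```text
[0.14569724 1.05194568 0.57556629] [-0.02377006  0.03100102 -0.01631982] [ 505.59622263 -116.31248969  102.11057471] 21.97435363631565
```

View pics/w4.png

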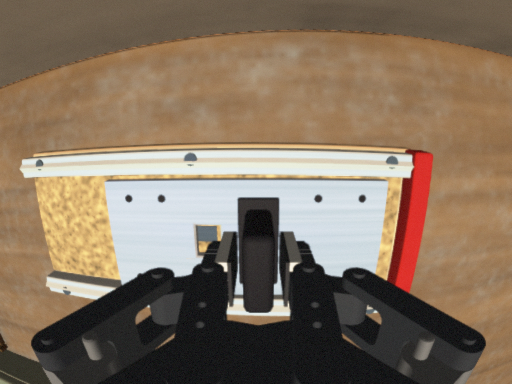

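The template lies in the lane with its front raised and its tail short of the stop. The hole is at (208,239) and the tab stands free between the pads. I'll start the gentle push towards the jig's +y, which is tool -y.

Emit:
step_arm(plan=[{"offset": [0,-0.1,0],"rot": [0,0,0],"gripper": 2.2},{"offset": [0,-0.2,0],"rot": [0,0,0],"gripper": 2.2},{"offset": [0,-0.3,0],"rot": [0,0,0],"gripper": 2.2},{"offset": [0,-0.35,0],"rot": [0,0,0],"gripper": 2.2},{"offset": [0,-0.4,0],"rot": [0,0,0],"gripper": 2.2},{"offset": [0,-0.45,0],"rot": [0,0,0],"gripper": 2.2},{"offset": [0,-0.5,0],"rot": [0,0,0],"gripper": 2.2},{"offset": [0,-0.55,0],"rot": [0,0,0],"gripper": 2.2},{"offset": [0,-0.6,0],"rot": [0,0,0],"gripper": 2.2},{"offset": [0,-0.65,0],"rot": [0,0,0],"gripper": 2.2},{"offset": [0,-0.7,0],"rot": [0,0,0],"gripper": 2.2},{"offset": [0,-0.75,0],"rot": [0,0,0],"gripper": 2.2}], squeeze=20)

```text
time_s: 8.65
eef_pos: [505.9, -108.8, 102.4]
ee_rot: [-0.023, 0.999, -0.023, 0.0]
force: [-0.2, -2.1, -1.2]
grip_width: 0.258
grip_force: 0.8
```

```bash
cat > m.py <<'E'
from h import *
yd=np.array([np.sin(np.radians(2.65)),np.cos(np.radians(2.65))]); xd=np.array([yd[1],-yd[0]]); mid=np.array([507.6,-53.7])
def st(s,c,tag=""):
    d=c["depth"]; h,w=d.shape; f=h/2/np.tan(np.radians(c["vertical_fov"])/2)
    M=np.array(c["mount"]); q=s["ee_rot"]; Rc=R.from_quat([q[1],q[2],q[3],q[0]])
    def pt(u0,u1,v0,v1):
        v,u=np.mgrid[v0:v1,u0:u1]; dx=u-c["cx"];dy=v-c["cy"];r=np.hypot(dx,dy)+1e-9;t=np.tan(r/f)
        D=d[v0:v1,u0:u1]; P=np.stack([dx/r*t*D,dy/r*t*D,D],-1).reshape(-1,3)
        P=Rc.apply(P@M[:3,:3].T+M[:3,3])+s["eef_pos"]; return np.median(P[D.ravel()>0],0)
    a=pt(140,185,205,225); b=pt(300,345,205,225)
    g=cv2.cvtColor(c["color"],cv2.COLOR_RGB2HSV); m=(g[195,:,1]<75)&(g[195,:,2]>130); k=np.nonzero(m[80:430])[0]+80
    ends=[((wray(c,s,[(x,195)],22)[0,:2]-mid)@yd).round(1) for x in(k[0]-.5,k[-1]+.5)]
    print(tag,"t",round(s["time_s"],2),"eef y",((s["eef_pos"][:2]-mid)@yd).round(1),"F",s["force"].round(1),"w",round(s["grip_width"]*85.4,1),"front z",a[2].round(1),"tail z",b[2].round(1),"tilt",np.degrees(np.arctan2(a[2]-b[2],np.hypot(*(a-b)[:2]))).round(2),"ends",ends,k[[0,-1]])
if __name__=="__main__":
    import pickle
    s,c=pickle.load(open("w4.pkl","rb")); st(s,c,"w4")
    s=sense(); c=capture("wrist"); pickle.dump((s,c),open("wl.pkl","wb")); st(s,c,"now")
E
python3 m.py
```

```text
w4 t 7.4 eef y -62.6 F [0.1 1.1 0.6] w 22.0 front z 24.4 tail z 20.5 tilt 2.54 ends [np.float64(31.3), np.float64(-130.6)] [105 386]
now t 8.65 eef y -55.1 F [-0.2 -2.1 -1.2] w 22.0 front z 24.8 tail z 20.7 tilt 2.64 ends [np.float64(34.7), np.float64(-126.9)] [111 392]
```

Pushing costs about 2 N and the template follows, with its hole now at about -26.5. The pin can't be met before the hole reaches -17.5.

Emit:
step_arm(plan=[{"offset": [0,-0.07,0],"rot": [0,0,0],"gripper": 2.2},{"offset": [0,-0.14,0],"rot": [0,0,0],"gripper": 2.2},{"offset": [0,-0.21,0],"rot": [0,0,0],"gripper": 2.2},{"offset": [0,-0.28,0],"rot": [0,0,0],"gripper": 2.2},{"offset": [0,-0.35,0],"rot": [0,0,0],"gripper": 2.2},{"offset": [0,-0.42,0],"rot": [0,0,0],"gripper": 2.2},{"offset": [0,-0.49,0],"rot": [0,0,0],"gripper": 2.2},{"offset": [0,-0.56,0],"rot": [0,0,0],"gripper": 2.2},{"offset": [0,-0.63,0],"rot": [0,0,0],"gripper": 2.2},{"offset": [0,-0.7,0],"rot": [0,0,0],"gripper": 2.2}])

```text
time_s: 9.7
eef_pos: [506.3, -101.8, 102.8]
ee_rot: [-0.023, 0.999, -0.023, 0.001]
force: [0.6, -1.2, -0.8]
grip_width: 0.259
grip_force: 0.8
```

```bash
python3 m.py | tail -1
```

```text
now t 9.7 eef y -48.1 F [ 0.6 -1.2 -0.8] w 22.1 front z 25.1 tail z 20.8 tilt 2.77 ends [np.float64(41.9), np.float64(-120.0)] [111 392]
```

Emit:
step_arm(plan=[{"offset": [0,-0.05,0],"rot": [0,0,0],"gripper": 2.2},{"offset": [0,-0.1,0],"rot": [0,0,0],"gripper": 2.2},{"offset": [0,-0.15,0],"rot": [0,0,0],"gripper": 2.2},{"offset": [0,-0.2,0],"rot": [0,0,0],"gripper": 2.2},{"offset": [0,-0.25,0],"rot": [0,0,0],"gripper": 2.2},{"offset": [0,-0.3,0],"rot": [0,0,0],"gripper": 2.2},{"offset": [0,-0.35,0],"rot": [0,0,0],"gripper": 2.2}])

```text
time_s: 10.45
eef_pos: [506.4, -98.3, 103.0]
ee_rot: [-0.023, 0.999, -0.023, 0.001]
force: [-0.3, -1.5, -1.4]
grip_width: 0.258
grip_force: 0.9
```

```bash
python3 m.py | tail -1
```

```text
now t 10.45 eef y -44.6 F [-0.3 -1.5 -1.4] w 22.0 front z 25.3 tail z 21.0 tilt 2.78 ends [np.float64(45.5), np.float64(-116.7)] [111 392]
```

Emit:
step_arm(plan=[{"offset": [0,-0.05,0],"rot": [0,0,0],"gripper": 2.2},{"offset": [0,-0.1,0],"rot": [0,0,0],"gripper": 2.2},{"offset": [0,-0.15,0],"rot": [0,0,0],"gripper": 2.2},{"offset": [0,-0.2,0],"rot": [0,0,0],"gripper": 2.2},{"offset": [0,-0.25,0],"rot": [0,0,0],"gripper": 2.2},{"offset": [0,-0.3,0],"rot": [0,0,0],"gripper": 2.2},{"offset": [0,-0.35,0],"rot": [0,0,0],"gripper": 2.2}])

```text
time_s: 11.2
eef_pos: [506.6, -94.8, 103.1]
ee_rot: [-0.023, 0.999, -0.023, 0.001]
force: [-0.3, -2.7, -1.4]
grip_width: 0.256
grip_force: 1.1
```

```bash
python3 m.py | tail -1
```

```text
now t 11.2 eef y -41.1 F [-0.3 -2.7 -1.4] w 21.9 front z 25.4 tail z 21.1 tilt 2.74 ends [np.float64(49.1), np.float64(-113.2)] [111 392]
```

Still friction only. Next step.

Emit:
step_arm(plan=[{"offset": [0,-0.05,0],"rot": [0,0,0],"gripper": 2.2},{"offset": [0,-0.1,0],"rot": [0,0,0],"gripper": 2.2},{"offset": [0,-0.15,0],"rot": [0,0,0],"gripper": 2.2},{"offset": [0,-0.2,0],"rot": [0,0,0],"gripper": 2.2},{"offset": [0,-0.25,0],"rot": [0,0,0],"gripper": 2.2},{"offset": [0,-0.3,0],"rot": [0,0,0],"gripper": 2.2},{"offset": [0,-0.35,0],"rot": [0,0,0],"gripper": 2.2}])

```text
time_s: 11.95
eef_pos: [506.8, -91.3, 103.3]
ee_rot: [-0.023, 0.999, -0.023, 0.001]
force: [0.3, -2.6, -0.1]
grip_width: 0.258
grip_force: 1.2
```

```bash
python3 m.py | tail -1
```

```text
now t 11.95 eef y -37.6 F [ 0.3 -2.6 -0.1] w 22.1 front z 25.6 tail z 21.4 tilt 2.73 ends [np.float64(52.7), np.float64(-109.8)] [111 392]
```

Emit:
step_arm(plan=[{"offset": [0,-0.05,0],"rot": [0,0,0],"gripper": 2.2},{"offset": [0,-0.1,0],"rot": [0,0,0],"gripper": 2.2},{"offset": [0,-0.15,0],"rot": [0,0,0],"gripper": 2.2},{"offset": [0,-0.2,0],"rot": [0,0,0],"gripper": 2.2},{"offset": [0,-0.25,0],"rot": [0,0,0],"gripper": 2.2},{"offset": [0,-0.3,0],"rot": [0,0,0],"gripper": 2.2},{"offset": [0,-0.35,0],"rot": [0,0,0],"gripper": 2.2}])

```text
time_s: 12.7
eef_pos: [506.9, -87.8, 103.4]
ee_rot: [-0.023, 0.999, -0.023, 0.001]
force: [-0.4, -1.7, -0.1]
grip_width: 0.256
grip_force: 1.1
```

```bash
python3 m.py | tail -1
```

```text
now t 12.7 eef y -34.1 F [-0.4 -1.7 -0.1] w 21.9 front z 25.6 tail z 21.4 tilt 2.69 ends [np.float64(56.3), np.float64(-106.3)] [111 392]
```

Emit:
step_arm(plan=[{"offset": [0,-0.05,0],"rot": [0,0,0],"gripper": 2.2},{"offset": [0,-0.1,0],"rot": [0,0,0],"gripper": 2.2},{"offset": [0,-0.15,0],"rot": [0,0,0],"gripper": 2.2},{"offset": [0,-0.2,0],"rot": [0,0,0],"gripper": 2.2},{"offset": [0,-0.25,0],"rot": [0,0,0],"gripper": 2.2},{"offset": [0,-0.3,0],"rot": [0,0,0],"gripper": 2.2},{"offset": [0,-0.35,0],"rot": [0,0,0],"gripper": 2.2}])

```text
time_s: 13.45
eef_pos: [507.0, -84.3, 103.5]
ee_rot: [-0.023, 0.999, -0.023, 0.0]
force: [-1.1, -1.4, -2.1]
grip_width: 0.26
grip_force: 0.8
```

```bash
python3 m.py | tail -1
```

```text
now t 13.45 eef y -30.6 F [-1.1 -1.4 -2.1] w 22.2 front z 25.2 tail z 21.2 tilt 2.58 ends [np.float64(59.1), np.float64(-102.8)] [112 392]
```

Emit:
step_arm(plan=[{"offset": [0,-0.05,0],"rot": [0,0,0],"gripper": 2.2},{"offset": [0,-0.1,0],"rot": [0,0,0],"gripper": 2.2},{"offset": [0,-0.15,0],"rot": [0,0,0],"gripper": 2.2},{"offset": [0,-0.2,0],"rot": [0,0,0],"gripper": 2.2},{"offset": [0,-0.25,0],"rot": [0,0,0],"gripper": 2.2},{"offset": [0,-0.25,0],"rot": [0,0,0],"gripper": 2.2}])

```text
time_s: 14.1
eef_pos: [507.2, -81.9, 103.7]
ee_rot: [-0.023, 0.999, -0.023, 0.001]
force: [-0.2, -0.7, 0.5]
grip_width: 0.255
grip_force: 0.1
```

```bash
python3 m.py | tail -1
```

```text
now t 14.1 eef y -28.1 F [-0.2 -0.7  0.5] w 21.8 front z 18.8 tail z 18.9 tilt -0.04 ends [np.float64(56.7), np.float64(-100.5)] [119 392]
```

The template has dropped over the pin: the tilt went from 2.7° to 0°, the top is at about z 18.8 and the push force has vanished. I'll stop here, back off, open and lift.

Emit:
step_arm(plan=[{"offset": [0,0.1,0],"rot": [0,0,0],"gripper": 2.2},{"offset": [0,0.2,0],"rot": [0,0,0],"gripper": 2.2},{"offset": [0,0.35,0],"rot": [0,0,0],"gripper": 2.5},{"offset": [0,0.35,0],"rot": [0,0,0],"gripper": 4},{"offset": [0,0.35,0],"rot": [0,0,0],"gripper": 5},{"offset": [0,0.35,0],"rot": [0,0,0],"gripper": 5},{"offset": [0,0.35,-1],"rot": [0,0,0],"gripper": 5},{"offset": [0,0.35,-3],"rot": [0,0,0],"gripper": 5},{"offset": [0,0.35,-6],"rot": [0,0,0],"gripper": 5},{"offset": [0,0.35,-10],"rot": [-2.6,0,0],"gripper": 5},{"offset": [0,0.35,-10],"rot": [-2.6,0,0],"gripper": 5},{"offset": [0,0.35,-10],"rot": [-2.6,0,0],"gripper": 5}])

```text
time_s: 15.35
eef_pos: [506.9, -89.8, 204.3]
ee_rot: [0.0, 1.0, -0.023, 0.001]
force: [0.1, -1.4, -0.1]
grip_width: 0.584
grip_force: 0.0
```

```bash
python3 - <<'E'
from m import *
s=sense(); c=capture("wrist"); cv2.imwrite("pics/w5.png",c["color"][:,:,::-1]); print(s["time_s"],s["eef_pos"],s["force"])
d=c["depth"]; f=192/np.tan(np.radians(c["vertical_fov"])/2)
g=cv2.cvtColor(c["color"],cv2.COLOR_RGB2HSV); m=np.zeros((384,512),np.uint8); m[120:260,100:400]=1
E
```

```text
15.35 [506.89362013 -89.78417038 204.32025886] [ 0.12765877 -1.35043013 -0.06153451]
```

View pics/w5.png

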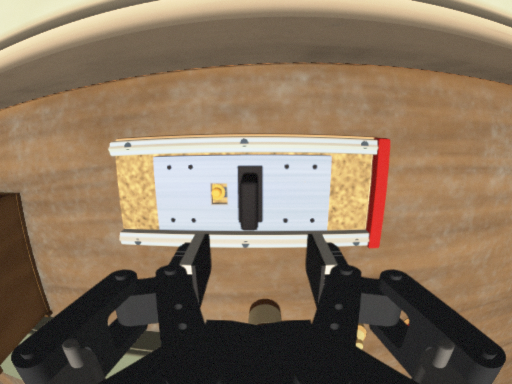

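The template lies flat between the rails. The brass pin shows in its hole at (219,193), and the gripper is clear of everything. I'm handing it in.

```bash
python3 -c "
from rig import *
print(finish_job())"
```

```text
the job is handed in; nothing more can be done
None
```

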